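# Load a dish into the benchtop imager and shut its latched lid

## Task

First pull up the red recessed paddle on the imager's lid to trip its latch, raise the lid with it and leave it standing fully open. Then set the clear dish flat in the round seat of the blue carriage where it stands on its track, and only after that push the carriage along its centre line all the way home against the buffers on the chamber's end wall, never forcing it if it jams. Finally swing the lid down and press it until it latches shut with the dish still flat in its seat, and leave the jar and the bottle beside the imager where they are.

Things in the scene. Friction and masses are not known exactly. Their poses are not given: they have to be found in the camera images.
- imager: The fixed imager: grey base plate 152 (x) x 380 (y) x 10 mm on the bench. Origin at bench height. y axis: along the track, the push direction; x away from the robot; z up (yaw within 0.2 rad). A channel between guides (24 mm high, |x| 53 to 70 mm) runs along x = 0 into a white chamber, y = 50 to 165 mm, walls |x| = 70 to 76, 76 mm high, open to the track and closed by the lid.
- hinge_mid (a point): Middle of the lid's hinge line, at x = 73, y = 107.5, z = 82 mm in the imager's frame (axes as the imager's), on the side away from the robot. The line runs along y. The white lid, 8 mm thick, 119 mm long in y, reaches 169 mm from it to its free edge, overhanging the front wall by 20 mm; its top when shut is 86 mm above the bench.
- lid (a joint): Lid angle, rad: 0 shut, 1.75 fully open, leaning back a little. Hooks latch it at 0; it rises only while the paddle is pulled. A gas strut helps: let go above about 0.75 it rises by itself within 3 s to 1.75 and stays; from below about 0.5 it sinks and rests ajar (0.07 to 0.2). Then a press of 4 to 10 N at lid_press snaps the hooks in (0 to 0.02 when latched). Drawing it down needs 2 to 3 N.
- paddle (a joint): Red paddle's angle to the lid, rad: 0 at rest, 0.45 at its stop; the hooks are free from about 0.3; a spring returns it (1 to 3 N at the bar). Its axis is parallel to the hinge, at x = -70, z = 90 mm in the imager's frame (lid shut), so the bar (48 mm off) rises 21 mm and 5 mm to -x. More pull raises the lid. As the lid snaps shut the paddle swings by itself: do not press on it.
- paddle_bar (a point): Middle of the paddle's round red bar, 10 mm thick, along y, 44 mm free between its arms; with the lid shut at x = -22, y = 107.5, z = 87 mm in the imager's frame, axes as the imager's. It lies level with the lid's top in the middle of a pocket 80 (x) by 68 (y) mm, floor 21 mm below it. Pinch it from above, closing along x; it turns between the fingers as the lid rises.
- lid_press (a point): Middle of the black strip on the lid's front overhang, where to press: 159 mm from the hinge, 10 mm from the free edge; with the lid shut at x = -86, y = 107.5, z = 86 mm in the imager's frame; z axis: outward normal. With the lid open the free edge is its top, about 250 mm above the bench, the outer face looking away from the robot: reach over the edge and draw it toward the robot.
- push_pad (a point): Centre of the 20 mm yellow pad on the rear (-y) face of the carriage's upright blue plate (92 mm wide, 8 thick, 28 to 55 mm above the bench; pad centre at 43). The carriage, 92 x 76 mm, about 0.35 kg, captive, slick plate, slides along y with 2 to 3 N. If a fingertip's nearest edge is 13 mm or more off the centre line it cocks and wedges; centred within 8 mm, at up to 0.1 m/s, it runs freely.
- home (a point): Where push_pad is when the carriage is fully home against the two soft buffers on the chamber's end wall: x = 0, y = 79, z = 43 mm in the imager's frame, axes alike. The carriage starts 227 to 267 mm short of it. Behind the pad the way is clear down to the base plate, 10 mm above the bench. Over 80 N from the robot on the carriage counts as forcing it: meet it slowly.
- seat (a point): Centre of the round black seat on the carriage's deck, 30 mm above the bench, 43 mm ahead (+y) of push_pad on the centre line. Four white lugs 4 mm high stand round it on the diagonals, inner radius 31.5 mm; toward +x and -x the deck (92 mm wide) is clear between them (34 mm gaps) for fingers. The plate is 35 mm behind the centre, so close the fingers along x. Moves with the carriage.
- dish_center (a point): Centre, half-way up, of a clear round dish holding white paper strips: 55 mm diameter, 14 mm high, about 30 g, upright, open at the top, on a black mat (100 x 100 x 3 mm) to the robot's right. Grasp it across its outside from above.
- jar: Bystander: a jar with a red lid, 68 mm diameter, 94 mm high; origin under its middle.
- bottle: Bystander: a white bottle with a blue cap, 70 mm diameter, 146 mm high; origin under its middle.
Mind the look-alikes: they are no part of the job. Of the things that look like the part that bears dish_center, the smallest one is meant.

How it is judged:
By the outcome, as a careful person would: the job done as asked, in the order asked, and still so for the second after the job is handed in, with the robot touching nothing.
It also fails if it takes over 72 s, if anything falls off the work surface, if the arm or the gripper's body presses on something with over 40 N, if the wrist force passes 120 N, or if a joint passes its speed limit or range.

## Robot

A 6-joint arm with a two-finger parallel gripper is mounted at the origin on a cart in front of the work surface, level with it; the furniture and walls round the work are solid. World frame = base frame: x ahead of the robot, y to its left, z up, the work surface at z = 0. Lengths are in mm, angles in rad, forces in N, time in s.
With the tool pointing down it reaches from about 350 to 950 mm from the base axis. Payload 17.4 kg.
Tool frame: the origin (TCP) lies on the centre line of the jaws, within the pads' length; the fingertips stand 25 mm ahead of it and the grasp point (between the pads) lies 6 mm ahead of it; z points along the fingers, y is the line along which they close (so a half turn about z gives the same grasp; the last joint's range is limited). The gripper opens to 93 mm and grips with 3 to 60 N. Pads are 15 mm wide; open, the fingers measure 128 mm over their backs; the gripper's body (75 mm by 188 mm) begins 65 mm behind the grasp point.
Start: joints at [1.212, 0.116, 1.442, -0, 1.584, -0.038], TCP at [212.853, 640.567, 243.646] pointing down, gripper open.
Joint ranges: [-2.83, 2.83], [-0.83, 2.19], [0.07, 2.5], [-1.14, 4.28], [0.01, 3], [-2.97, 2.97]. Speed limits (rad/s): [1.89, 1.89, 2.22, 3.14, 3.14, 3.14].

## Interface

Orientations are given as a 3x3 rotation matrix whose columns are the frame's x, y, z axes.
In Python, from rig import manip gives the robot as it stands. The module is installed in compiled form; this text tells all that it offers.
- The arm moves only by the tool carry_out, never from a script. Its argument "targets" is text: rows parted by semicolons, each of 5 numbers parted by spaces: the shift along the tool's x, y, z in mm, then the turn about the tool's z in degrees, then the finger opening in mm, from 0 to 93. A call has 1 to 20 rows; each row shifts and turns the commanded pose from where the row before left it, along the tool's axes as they then stand; what a row does not reach is not made up. A row lasts 1/8 s, in which the tool goes at most 62.5 mm and 10.7 degrees, less where a joint would pass 70% of its speed; a pose out of reach is approached as far as the arm can. A call with a gripper value outside its range is refused whole. The fingers move at their own pace and stop on an object; "newtons" is the grip in N (left out, the last holds). Time passes only in rows, so rows that do not move let the fingers close. It gives the time, the measured TCP pose, the force, the opening and the grip force at its end, in the units of the state.
- manip.get_state(): the state, without advancing time (a new reading comes with each control period).
- manip.camera(name): name is "scene" or "side" or "wrist"; returns the picture (480x640x3 uint8, red, green, blue); there is no depth.
- manip.camera_info(name): a dict with "fx", "fy", "cx", "cy" (pixels), "extrinsics" (4x4, takes a point from world to camera coordinates); the wrist camera has in their place "mount" (4x4, takes a point from camera to tool coordinates, whose origin is the TCP and whose axes are the flange's). Camera axes: x right, y down, z forward; pixel columns grow to the right and rows downward; lengths in mm; the calibration is good to about 2 mm. A picture is of the moment at which its call begins: read the wrist's pose just before it. camera_info takes no time and is no camera call.
- manip.job_done(): hands the job in; it is judged then, once.
The state is a dict: "time_s": time; "q": joint angles; "qvel": joint speeds; "tau": joint torques, N m; "tool_pos": TCP position; "orientation": TCP orientation; "ft_force": force on the tool from outside, world axes, zero at the start; "torque": the same for the moment, N m; "grip_width": finger opening in mm; "gripper_force": force on a finger pad.
Only numpy, scipy, OpenCV 4.12 (cv2) and the standard library are available. Lean on these libraries where they do the work, as an engineer would, in place of code of your own. Each camera call takes 0.05 s, during which the arm holds its last target. There are 200 camera calls.

## Working session

There is one attempt and no reset: what is moved stays moved. The work goes in short steps, Python scripts to look and compute and a tool call to move; the robot and the scene stay as the last step left them, time stands still between calls to the robot, and variables do not carry over. Pictures are saved under pics/ and viewed, at most 10 in all, crops included, and the job is handed in when it is done.

Besides the shell and the picture viewer there is one more tool, called after ">>>" as name(argument=value, ...) on one line, values as JSON. carry_out: Moves the arm, as the interface text tells. Its arguments: {"type":"object","properties":{"targets":{"type":"string"},"newtons":{"type":"number"}},"required":["targets"]}

```bash
mkdir -p pics; cat > h.py <<'E'
import numpy as np, cv2
from rig import manip
def snap(n,f):
    im=manip.camera(n); cv2.imwrite('pics/'+f,im[:,:,::-1]); return im
def K(i): return np.array([[i['fx'],0,i['cx']],[0,i['fy'],i['cy']],[0,0,1.]])
def proj(n,P):
    i=manip.camera_info(n); E=np.array(i['extrinsics']); P=np.atleast_2d(P)
    p=(E[:3,:3]@P.T+E[:3,3:]); p=K(i)@p; return (p[:2]/p[2]).T
def ray(n,uv,z):
    i=manip.camera_info(n); E=np.array(i['extrinsics']); R=E[:3,:3]; c=-R.T@E[:3,3]
    d=R.T@np.linalg.inv(K(i))@np.array([uv[0],uv[1],1.]); return c+d*(z-c[2])/d[2]
E
python3 - <<'E'
from h import *
snap('scene','s0.png');snap('side','d0.png')
for n in('scene','side','wrist'): print(n,manip.camera_info(n))
s=manip.get_state(); print(s)
E
```

```text
scene {'fx': 568.1172354922157, 'fy': 568.1172354922157, 'cx': 315.7623705946025, 'cy': 236.97180635677626, 'extrinsics': array([[ 7.23204857e-01, -6.90621932e-01,  4.01017492e-03,
        -3.64113550e+02],
       [-2.98139926e-01, -3.17432979e-01, -9.00193806e-01,
         2.30713124e+02],
       [ 6.22966548e-01,  6.49828940e-01, -4.35471044e-01,
         1.03266377e+03],
       [ 0.00000000e+00,  0.00000000e+00,  0.00000000e+00,
         1.00000000e+00]])}
side {'fx': 595.1709739398932, 'fy': 595.1709739398932, 'cx': 330.34666632631496, 'cy': 234.3323080976006, 'extrinsics': array([[ 9.92684990e-01, -1.20505619e-01,  7.40985030e-03,
        -5.21784367e+02],
       [-5.51212037e-02, -5.06963648e-01, -8.60203181e-01,
         9.27252064e+01],
       [ 1.07415842e-01,  8.53502346e-01, -5.09897619e-01,
         1.34690311e+03],
       [ 0.00000000e+00,  0.00000000e+00,  0.00000000e+00,
         1.00000000e+00]])}
wrist {'fx': 331.1822497173802, 'fy': 331.1822497173802, 'cx': 314.2536141848039, 'cy': 237.77527853407508, 'mount': array([[-8.94534401e-04, -9.59979720e-01, -2.80068094e-0
[... 405 characters left out ...]
 -3.78350623e-02]), 'qvel': array([ 2.68500059e-04, -8.19034492e-05,  6.75060983e-04,  2.93545664e-04,
        1.88974730e-03,  1.97405449e-04]), 'tau': array([ 2.00541093e-03, -7.22885084e+01, -6.23870659e+01,  7.82164908e-02,
        2.26355338e-02, -2.25992767e-05]), 'tool_pos': array([212.76437488, 640.41414864, 242.99022199]), 'orientation': array([[-9.49008631e-01,  3.15249854e-01, -3.85214885e-04],
       [ 3.15250086e-01,  9.49008094e-01, -1.01065441e-03],
       [ 4.69633878e-05, -1.08055878e-03, -9.99999415e-01]]), 'ft_force': array([ 0.24872809,  0.24742237, -0.75192166]), 'torque': array([0.0137228 , 0.01610681, 0.03774918]), 'gripper_force': 0.0, 'grip_width': 93.23443861374703}
```

View pics/s0.png

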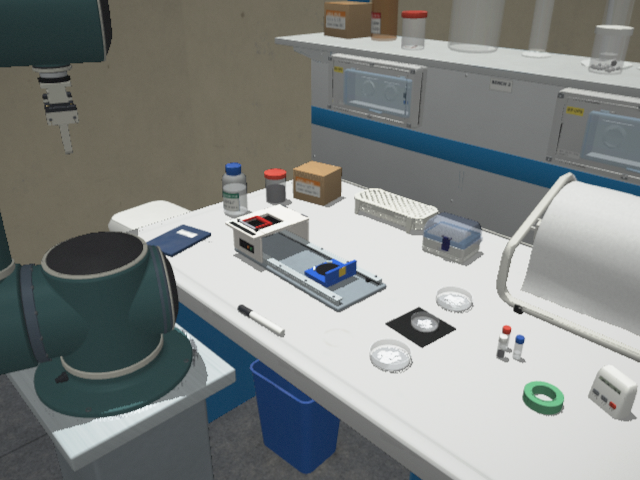

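View pics/d0.png

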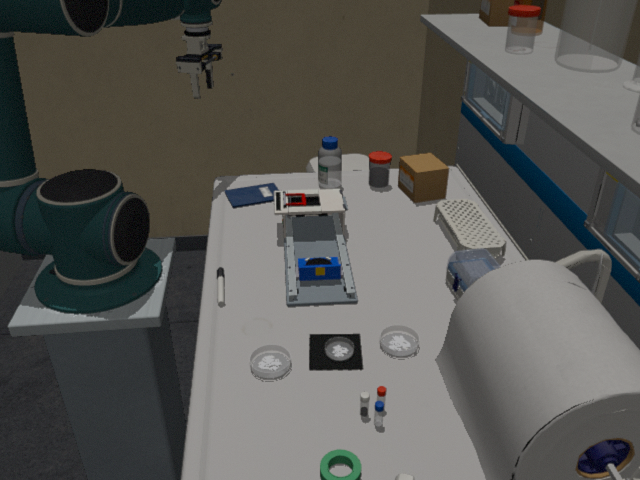

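Candidates for the dish (scene): on the black mat (425,323), larger ones at (454,299) and (390,354), and an empty clear thing at (338,338). The smallest is the one on the mat. Next, close crops.

```bash
python3 - <<'E'
import cv2
a=cv2.imread('pics/s0.png')[195:345,220:470]; cv2.imwrite('pics/s1.png',cv2.resize(a,None,fx=3.2,fy=3.2,interpolation=2))
a=cv2.imread('pics/d0.png')
b=cv2.resize(a[180:310,265:365],None,fx=4.5,fy=4.5,interpolation=2); c=cv2.resize(a[325:375,305:370],None,fx=5,fy=5,interpolation=2)
import numpy as np
o=np.zeros((585,790,3),np.uint8);o[:b.shape[0],:450]=b;o[:250,460:460+325]=c;cv2.imwrite('pics/d1.png',o)
E
```

```text
(no output)
```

View pics/s1.png

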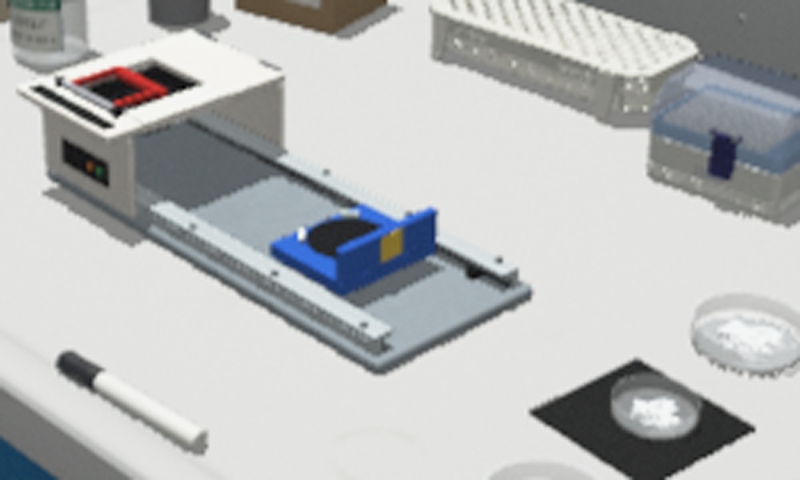

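View pics/d1.png

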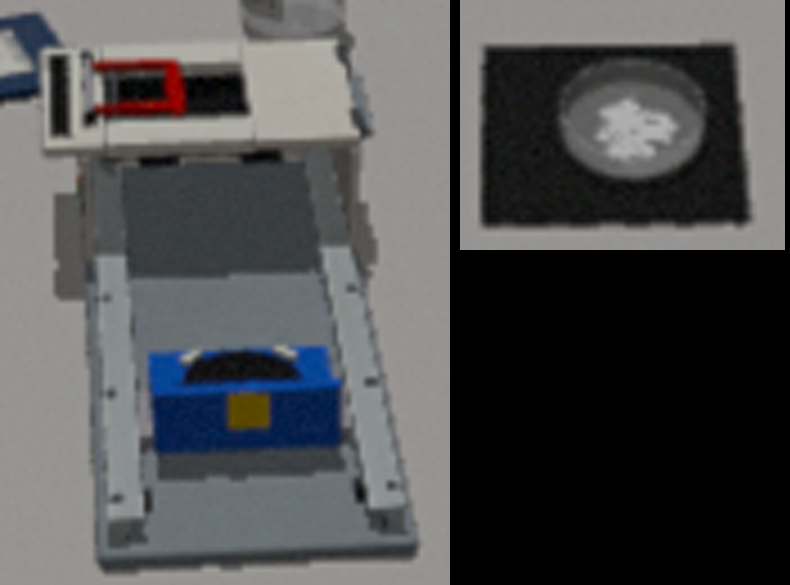

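The scene crop shows the lid's corners at (107,130), (285,68), (195,30), (18,88), the bar at (138,83) and the pad at (392,245). In the side crop they are at (45,150), (360,150), (345,40), (45,48), (176,87) and (248,410). I'll fit the imager's pose from these and the dish from its rim.

```bash
cat > fit.py <<'E'
from h import *
from scipy.optimize import least_squares
L=[(-96,48,86),(73,48,86),(73,167,86),(-96,167,86),(-22,107.5,92),(-76,-190,10),(76,-190,10)]
S=[(107,130),(285,68),(195,30),(18,88),(138,83),(380,362),(530,288)]
D=[(45,150),(360,150),(345,40),(45,48),(176,87),(100,550),(415,545)]
L=np.array(L);S=np.array(S)/3.2+[220,195];D=np.array(D)/4.5+[265,180]
ps=np.array([392,245])/3.2+[220,195];pd=np.array([248,410])/4.5+[265,180]
def W(p,P):
    c,s=np.cos(p[2]),np.sin(p[2]); P=np.atleast_2d(P); return P@np.array([[c,-s,0],[s,c,0],[0,0,1]]).T+[p[0],p[1],0]
def f(p):
    pad=W(p,[0,p[3],43])
    return np.r_[(proj('scene',W(p,L))-S).ravel(),(proj('side',W(p,L))-D).ravel(),(proj('scene',pad)-ps).ravel(),(proj('side',pad)-pd).ravel()]
r=least_squares(f,[450,450,0,-180],loss='soft_l1');p=r.x
if __name__=='__main__':
    print(p);print(r.fun.reshape(-1,2).round(1).tolist())
    np.save('p.npy',p)
    print('bar',W(p,[-22,107.5,87]),'press',W(p,[-86,107.5,86]),'pad',W(p,[0,p[3],43]),'seat',W(p,[0,p[3]+43,30]),'home',W(p,[0,79,43]))
    for uv in [(558,100),(706,105),(632,58),(632,180)]:
        q=((uv[0]-460)/5+305,uv[1]/5+325); print('dish side',ray('side',q,17),ray('side',q,3))
    for uv in [(611,405),(701,408),(655,373),(655,440)]:
        q=(uv[0]/3.2+220,uv[1]/3.2+195); print('dish scene',ray('scene',q,17),ray('scene',q,3))
E
python3 fit.py
```

```text
[ 495.7672481    38.61083615   37.66760626 -137.511708  ]
[[3.3, 3.6], [2.8, 3.1], [0.8, 1.1], [1.9, 0.6], [3.4, -0.8], [-4.8, -1.6], [-2.8, -2.9], [-0.5, 0.6], [-0.2, -2.0], [-2.0, 0.6], [-0.9, 1.0], [-0.0, -0.1], [-0.8, -3.2], [0.5, -5.5], [0.3, 0.2], [0.2, -0.5]]
bar [[477.16445608 146.75049645  87.        ]] press [[413.19621672 148.76652042  86.        ]] pad [[491.43557779 -98.8326303   43.        ]] seat [[492.7900939  -55.85396948  30.        ]] home [[498.25577769 117.57163161  43.        ]]
dish side [ 476.8970651  -310.28395367   17.        ] [ 478.72735329 -294.39305168    3.        ]
dish side [ 532.0688265  -319.34202894   17.        ] [ 534.92432417 -303.6194454     3.        ]
dish side [ 507.91621828 -289.49164468   17.        ] [ 510.32290877 -273.21437707    3.        ]
dish side [ 498.86675607 -356.67704398   17.        ] [ 501.10528817 -341.64822497    3.        ]
dish scene [ 478.33625496 -299.93075515   17.        ] [ 495.55783147 -287.94814527    3.        ]
dish scene [ 516.30671889 -340.2512013    17.        ] [ 534.35651577 -329.14807013    3.        ]
dish scene [ 527.51365933 -297.00823571   17.        ] [ 545.80790453 -284.96187917    3.        ]
dish scene [ 468.00269296 -341.08324291   17.        ] [ 484.99887148 -329.99826042    3.        ]
```

```bash
sed -i "s/^def f(p):/def f(p):\n    L[5:7,1]=p[4]/; s/\[450,450,0,-180\],loss='soft_l1'/[480,40,0,-160,-190],loss='soft_l1'/; s/^L=np.array(L)/L=np.array(L,float)/" fit.py; python3 fit.py|head -7
```

```text
[ 4.96321758e+02  4.62570547e+01 -3.83199474e-02 -1.45517251e+02
 -2.10701813e+02]
[[1.4, 2.3], [1.1, 2.2], [-0.5, 0.2], [0.5, -0.6], [1.8, -1.9], [-1.1, 1.1], [1.4, -0.4], [-0.3, -1.1], [-0.3, -3.4], [-1.7, -0.7], [-0.4, -0.5], [0.2, -1.6], [-1.2, 0.4], [0.8, -1.7], [0.2, 0.3], [-0.1, -0.4]]
bar [[478.45629446 154.52096944  87.        ]] press [[414.5032781  156.97284591  86.        ]] pad [[490.74690879 -99.15336911  43.        ]] seat [[492.39426329 -56.18493624  30.        ]] home [[499.34829259 125.19905931  43.        ]]
dish side [ 476.8970651  -310.28395367   17.        ] [ 478.72735329 -294.39305168    3.        ]
dish side [ 532.0688265  -319.34202894   17.        ] [ 534.92432417 -303.6194454     3.        ]
dish side [ 507.91621828 -289.49164468   17.        ] [ 510.32290877 -273.21437707    3.        ]
```

```bash
cat >> h.py <<'E'
def go(target,yaw=None):
    "print tool shift to world TCP target, turn in deg so tool y has world angle yaw (deg)"
    s=manip.get_state();R=s['orientation'];d=R.T@(np.array(target)-s['tool_pos'])
    t=None if yaw is None else (np.degrees(np.arctan2(R[1,1],R[0,1]))-yaw+180)%360-180
    print('t',s['time_s'],'shift',d.round(1),'turn',t,'yawnow',np.degrees(np.arctan2(R[1,1],R[0,1])))
def wray(uv,z):
    s=manip.get_state();i=manip.camera_info('wrist');M=np.array(i['mount']);R=s['orientation']
    d=R@M[:3,:3]@np.linalg.inv(K(i))@np.array([uv[0],uv[1],1.]);c=s['tool_pos']+R@M[:3,3]
    return c+d*(z-c[2])/d[2]
def wproj(P):
    s=manip.get_state();i=manip.camera_info('wrist');M=np.array(i['mount']);R=s['orientation']
    P=np.atleast_2d(P);q=(P-s['tool_pos'])@R;q=(q-M[:3,3])@M[:3,:3];q=q@K(i).T;return q[:,:2]/q[:,2:]
E
python3 -c "
from h import *
go([478.5,154.5,240],-2.2)"
```

```text
t 0.1 shift [-405.4 -377.4    3.4] turn 73.82409099228866 yawnow 71.62409099228866
```

>>> carry_out(targets="-40.5 -37.7 0 0 40;-40.5 -37.7 0 0 40;-40.5 -37.7 0 0 40;-40.5 -37.7 0 0 40;-40.5 -37.7 0 0 40;-40.5 -37.7 0 0 40;-40.5 -37.7 0 0 40;-40.5 -37.7 0 0 40;-40.5 -37.7 0 0 40;-40.5 -37.7 3 0 40;0 0 0 10.5 40;0 0 0 10.5 40;0 0 0 10.5 40;0 0 0 10.5 40;0 0 0 10.5 40;0 0 0 10.5 40;0 0 0 10.5 40;0 0 0 0.3 40;0 0 0 0 40")

```text
time_s: 2.48
tool_pos: [478.3, 155.1, 240.5]
orientation: [[0.034, 0.999, -0.0], [0.999, -0.034, -0.0], [-0.0, -0.0, -1.0]]
ft_force: [-0.3, -0.8, 0.0]
grip_width: 39.8
gripper_force: 0.0
```

```bash
python3 - <<'E'
from h import *
from fit import *
go(W(p,[-22,107.5,240])[0],-2.2)
print(wproj(W(p,[[-22,107.5,87],[-96,48,86],[73,48,86]])))
im=snap('wrist','w0.png')
E
```

```text
t 2.475 shift [-0.6  0.2  0.5] turn 0.25546469982029407 yawnow -1.9445353001797148
[[313.48593386 229.94191625]
 [237.13658895 288.60153337]
 [411.10063421 289.21565774]]
```

View pics/w0.png

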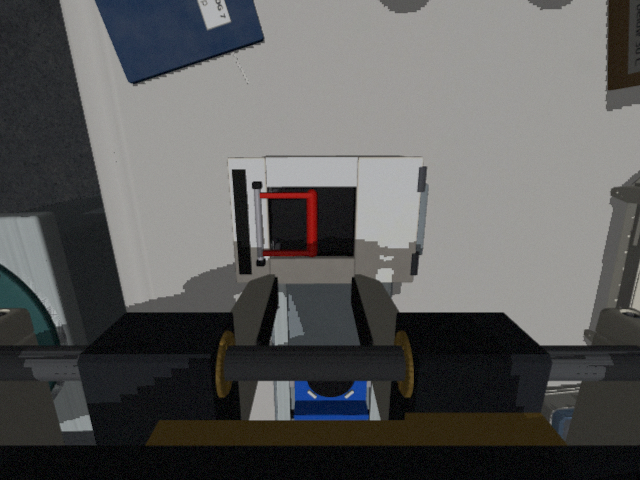

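The wrist view shows the bar at about (312,223), lid corners at (229,158), (423,157) and (236,275), and the seat at about (331,385).

```bash
python3 - <<'E'
from h import *
from fit import *
print('bar',wray((312,223),91), 'c', wray((229,158),86),wray((423,157),86),wray((236,275),86),wray((245,222),86))
print('now fit',W(p,[[-22,107.5,91],[-96,167,86],[73,167,86],[-96,48,86],[-86,107.5,86]]))
E
```

```text
bar [477.44090683 162.08288044  91.        ] c [407.61128579 221.30725821  86.        ] [575.6013622  216.20962904  86.        ] [402.56976669 112.15230105  86.        ] [416.11449293 163.96172362  86.        ]
now fit [[478.45629446 154.52096944  91.        ]
 [406.79009819 216.8122715   86.        ]
 [575.66603202 210.33778521  86.        ]
 [402.23114039  97.89963171  86.        ]
 [414.5032781  156.97284591  86.        ]]
```

```bash
python3 - <<'E'
s=open('fit.py').read()
s=s.replace("(-96,48,86),(73,48,86)","(-96,48,78),(73,48,78)")
s=s.replace("[480,40,0,-160,-190]","[480,40,0,-160,-190]")
open('fit.py','w').write(s)
E
python3 fit.py|head -7; python3 - <<'E'
from h import *
import fit
from fit import *
Lw=np.array([(-22,107.5,92),(-96,167,86),(73,167,86),(-86,107.5,86)]);Ww=np.array([(312,223.5),(229,158),(423,157),(241,222)])
g=lambda p:np.r_[f(p),2*(wproj(W(p,Lw))-Ww).ravel()]
r=least_squares(g,p,loss='soft_l1');p=r.x;print(p,r.fun.reshape(-1,2).round(1).tolist());np.save('p.npy',p)
print('bar',W(p,[-22,107.5,87]),'seat',W(p,[0,p[3]+43,30]),np.degrees(p[2]))
print(wray((331,385),30))
go(np.r_[W(p,[-22,107.5,0])[0][:2],240],np.degrees(p[2]))
E
```

```text
[ 4.96771299e+02  4.88177053e+01 -4.08495511e-02 -1.48105594e+02
 -2.13369764e+02]
[[1.0, 5.0], [0.6, 4.8], [-0.8, -0.2], [0.1, -1.0], [1.4, -2.3], [-1.2, 1.1], [1.4, -0.3], [0.0, 1.3], [-0.3, -1.0], [-1.5, -1.1], [-0.1, -1.0], [0.4, -2.1], [-1.3, 0.4], [0.7, -1.6], [0.2, 0.3], [-0.1, -0.4]]
bar [[479.17975773 157.12646613  87.        ]] press [[415.23314825 159.74011037  86.        ]] pad [[490.72293464 -99.16433466  43.        ]] seat [[492.47897686 -56.20020642  30.        ]] home [[499.99751629 127.75180139  43.        ]]
dish side [ 476.8970651  -310.28395367   17.        ] [ 478.72735329 -294.39305168    3.        ]
dish side [ 532.0688265  -319.34202894   17.        ] [ 534.92432417 -303.6194454     3.        ]
dish side [ 507.91621828 -289.49164468   17.        ] [ 510.32290877 -273.21437707    3.        ]
[ 4.96066013e+02  5.23111788e+01 -3.95413583e-02 -1.51906198e+02
 -2.16908855e+02] [[-0.2, 4.6], [-0.6, 4.4], [-2.0, -0.5], [-1.0, -1.3], [0.2, -2.6], [-1.3, 1.2], [1.3, -0.2], [-0.3, 0.6], [-0.8, -1.6], [-2.0, -1.7], [-0.5, -1.5], [-0.0, -2.7], [-1.6, 0.4], [0.4, -1.6], [0.1, 0.5], [-0.4, -0.3], [2.1, 2.7], [-2.4, -3.9], [0.0, -0.2], [4.4, 1.9]]
bar [[478.33279825 160.59683382  87.        ]] seat [[491.76083644 -56.50989153  30.        ]] -2.265552949033939
[492.65680929 -64.91255156  30.        ]
t 2.525 shift [ 5.5 -0.1  0.5] turn 0.28957841284471897 yawnow -1.9759745361892098
```

>>> carry_out(targets="5.5 0 30 0.3 34;0 0 40 0 34;0 0 30 0 34;0 0 22 0 34;0 0 12 0 34;0 0 8 0 34;0 0 0 0 34;0 0 0 0 0;0 0 0 0 0;0 0 0 0 0;0 0 0 0 0", newtons=15)

```text
time_s: 3.9
tool_pos: [476.3, 160.7, 98.3]
orientation: [[0.043, 0.999, -0.006], [0.999, -0.043, -0.0], [-0.0, -0.006, -1.0]]
ft_force: [-22.7, 0.7, 10.1]
grip_width: 9.3
gripper_force: 15.0
```

>>> carry_out(targets="0 -2.3 0 0 0;0 -0.5 -5 0 0;0 -1 -5 0 0;0 -1.5 -5 0 0;0 -2 -6 0 0;0 0 0 0 0;0 2.5 -7.3 0 0;0 2.5 -7.3 0 0;0 0 0 0 0")

```text
time_s: 5.03
tool_pos: [476.5, 160.7, 134.9]
orientation: [[0.043, 0.999, 0.0], [0.999, -0.043, 0.0], [0.0, 0.0, -1.0]]
ft_force: [0.6, 0.4, -2.2]
grip_width: 9.2
gripper_force: 15.0
```

>>> carry_out(targets="0 3.6 -6.9 0 0;0 3.6 -6.9 0 0;0 4.6 -6.3 0 0;0 4.6 -6.3 0 0;0 5.4 -5.5 0 0;0 5.4 -5.5 0 0;0 6.2 -4.7 0 0;0 6.2 -4.7 0 0;0 6.8 -3.7 0 0;0 6.8 -3.7 0 0;0 0 0 0 0")

```text
time_s: 6.4
tool_pos: [530.0, 158.5, 188.6]
orientation: [[0.043, 0.999, 0.001], [0.999, -0.043, 0.0], [0.0, 0.001, -1.0]]
ft_force: [-0.8, 4.9, 0.9]
grip_width: 9.6
gripper_force: 15.0
```

```bash
python3 - <<'E'
from h import *
a=snap('scene','t')if 0 else manip.camera('scene');b=manip.camera('side')
o=np.hstack([cv2.resize(a[120:320,200:400],None,fx=2,fy=2),cv2.resize(b[120:320,240:440],None,fx=2,fy=2)])
cv2.imwrite('pics/lid1.png',o[:,:,::-1])
E
```

```text
(no output)
```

View pics/lid1.png

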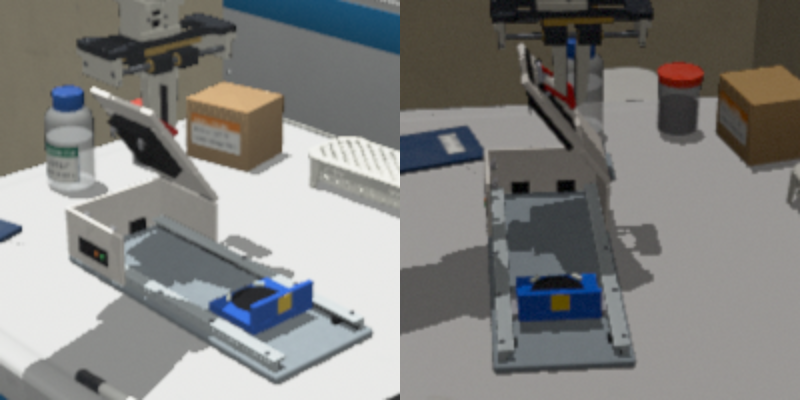

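The lid stands at about 0.9 rad, with the bar in the fingers. I'll release it and go straight up, then over to the dish.

>>> carry_out(targets="0 0 0 0 24;0 0 0 0 24;0 0 -40 0 26;0 0 -50 0 30;0 0 -50 0 40;0 0 -20 0 60;-40 -2 0 0 80;-55 -3 0 0 80;-55 -3 0 0 80;-55 -3 0 0 80;-55 -3 20 0 80;-55 -3 30 0 80;-55 -3 40 0 80;-55 -3 20 0 80;0 0 20 0 80;0 0 0 0 80")

```text
time_s: 8.5
tool_pos: [487.8, -260.1, 219.7]
orientation: [[0.044, 0.999, -0.003], [0.999, -0.044, 0.002], [0.002, -0.003, -1.0]]
ft_force: [0.4, -0.1, 0.1]
grip_width: 80.3
gripper_force: 0.0
```

```bash
python3 - <<'E'
from h import *
print(manip.get_state()['tool_pos'],wproj([[504,-316,17],[504,-316,3]]))
a=manip.camera('wrist');b=manip.camera('side')
o=np.hstack([cv2.resize(a[100:300,200:440],None,fx=2,fy=2),cv2.resize(b[100:300,240:400],None,fx=2,fy=2)])
cv2.imwrite('pics/dish1.png',o[:,:,::-1])
E
```

```text
[ 487.78905783 -260.07450349  219.73687512] [[330.84824824 266.47630074]
 [330.30399264 262.05769603]]
```

View pics/dish1.png

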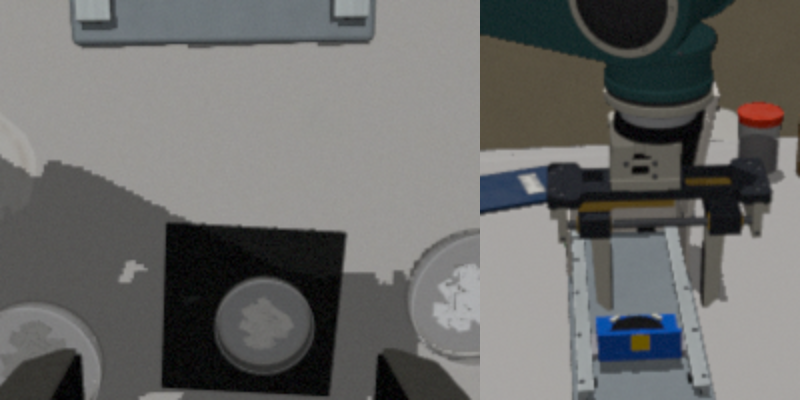

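```bash
python3 - <<'E'
from h import *
c=wray((332.5,263.3),17);print(c)
go([c[0],c[1],30],-2.3)
print(wray((200+75/2,100+42/2),10),wray((200+374/2,100+38/2),10))
E
```

```text
[ 507.69786459 -313.32386691   17.        ]
t 8.6 shift [-52.8  21.2 192.3] turn -0.12386673364542844 yawnow -2.423866733645425
[ 416.75144169 -159.33521712   10.        ] [ 566.95432942 -163.93161918   10.        ]
```

>>> carry_out(targets="-30 12 30 0 76;-22.5 9 40 0 76;0 0 50 0 76;0 0 40 0 76;0 0 20 0 76;0 0 12 0 76;0 0 0 0 76;0 0 0 0 76;0 0 0 0 45;0 0 0 0 45;0 0 0 0 45;0 0 0 0 45;0 0 0 0 45", newtons=6)

```text
time_s: 10.22
tool_pos: [507.2, -314.0, 30.1]
orientation: [[0.043, 0.999, 0.0], [0.999, -0.043, -0.0], [-0.0, 0.0, -1.0]]
ft_force: [-2.3, 0.9, 5.7]
grip_width: 54.2
gripper_force: 6.0
```

>>> carry_out(targets="0 0 -10 0 45;0 0 -20 0 45;0 0 -40 0 45;0 0 -50 0 45;30 -2 -50 0 45;40 -4 0 0 45;40 -4 0 0 45;30 -3 0 0 45;20 -2 0 0 45;0 0 0 0 45;0 0 0 0 45", newtons=8)

```text
time_s: 11.6
tool_pos: [499.2, -154.0, 200.1]
orientation: [[0.043, 0.999, 0.0], [0.999, -0.043, -0.0], [-0.0, 0.0, -1.0]]
ft_force: [-0.5, -0.7, -1.0]
grip_width: 54.2
gripper_force: 8.0
```

```bash
python3 - <<'E'
from h import *
print(manip.get_state()['tool_pos'],wproj([[492,-60,30]]))
a=manip.camera('wrist');b=manip.camera('side')
o=np.hstack([cv2.resize(a[100:400,200:440],None,fx=2,fy=2),cv2.resize(b[100:400,240:400],None,fx=2,fy=2)])
cv2.imwrite('pics/seat1.png',o[:,:,::-1])
E
```

```text
[ 499.21084982 -154.01454906  200.12128749] [[300.3050349  122.41601147]]
```

View pics/seat1.png

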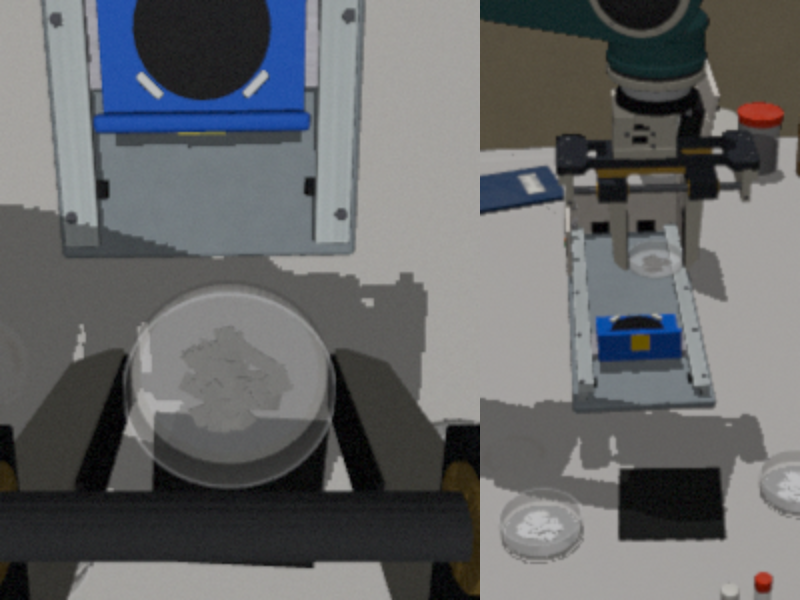

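The view shows the seat centred near crop (201,31), the dish level in the fingers at crop (230,386), and the mat empty. I'll measure the seat by threshold.

```bash
python3 - <<'E'
from h import *
a=manip.camera('wrist')
m=(a.max(2)<45).astype(np.uint8);n,l,st,ce=cv2.connectedComponentsWithStats(m)
for i in range(1,n):
    if 2000<st[i,4]<8000 and st[i,1]<200:
        cs,_=cv2.findContours((l==i).astype(np.uint8),cv2.RETR_EXTERNAL,cv2.CHAIN_APPROX_NONE);e=cv2.fitEllipse(cs[0]);print(st[i],e,wray(e[0],30))
b=((a[:,:,2].astype(int)-a[:,:,0])>60)&(a[:,:,2]>90)
ys,xs=np.nonzero(b);print(xs.min(),xs.max(),ys.min(),ys.max())
# deck edges and plate
for v in (90,120,160,161,162): 
    r=np.nonzero(b[v])[0]; print(v,r.min(),r.max()) if len(r) else 0
# plate top rear edge: rows at left/right
print('dish',wray((314.7,293),182), wray((314.7,293),196), 'plate top L,R',wray((200+96/2,100+132/2),55),wray((200+308/2,100+130/2),55))
print('base corners',wray((200+66/2,100+254/2),10),wray((200+354/2,100+252/2),10))
E
```

```text
[   0    0   51  195 5143] ((18.85715103149414, 140.42918395996094), (42.205787658691406, 230.006591796875), 172.86801147460938) [238.24931701 -63.95785399  30.        ]
[ 267   77   68   72 3805] ((300.2810974121094, 112.90215301513672), (66.5992660522461, 70.87457275390625), 174.34759521484375) [492.34236485 -52.18257476  30.        ]
247 354 73 165
90 248 352
120 250 352
160 247 354
161 247 354
162 247 354
dish [ 500.45921757 -152.63706849  182.        ] [ 500.75406138 -145.88675313  196.        ] plate top L,R [446.80767953 -94.11882268  55.        ] [536.15121947 -97.31589393  55.        ]
base corners [ 416.17333788 -157.50540878   10.        ] [ 564.17019521 -163.08687282   10.        ]
```

```bash
python3 - <<'E'
from h import *
print(ray('side',(240+175/2,100+258/2),187),ray('side',(240+175/2,100+262/2),187))
a=manip.camera('side');b=manip.camera('wrist')
o=np.hstack([cv2.resize(b[230:360,250:380],None,fx=3,fy=3,interpolation=2),cv2.resize(a[195:265,290:365],None,fx=5.2,fy=5.2,interpolation=2)[:,:390][:364].copy() if 0 else cv2.resize(a[195:270,290:365],(390,390),interpolation=2)])
cv2.imwrite('pics/held.png',o[:,:,::-1])
E
```

```text
[ 498.23782207 -168.03708319  187.        ] [ 497.33809214 -175.7126095   187.        ]
```

View pics/held.png

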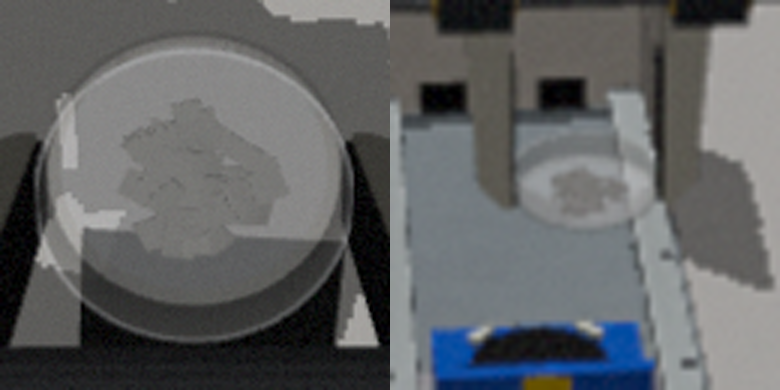

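```bash
python3 - <<'E'
from h import *
print(wray((314.7,295),187),wray((314.7,286.8),173),ray('side',(327.7,227.1),187),manip.get_state()['tool_pos'])
print(ray('side',(327.7,195+178/5.2),180))
go([492.2,-54.5,58],-2.15)
E
```

```text
[ 500.4745693  -151.11076296  187.        ] [ 500.39532925 -153.0225714   173.        ] [ 499.4924487  -160.70533521  187.        ] [ 499.08883907 -153.94142436  199.69461147]
[ 499.96258381 -157.01307854  180.        ]
t 11.85 shift [ 99.  -11.2 141.7] turn -0.3739355658097736 yawnow -2.523935565809782
```

>>> carry_out(targets="35 -4 0 0 45;40 -5 0 0 45;24.3 -3.4 20 -0.4 45;0 0 40 0 45;0 0 40 0 45;0 0 25 0 45;0 0 10 0 45;0 0 5 0 45;0 0 0 0 45")

```text
time_s: 12.98
tool_pos: [491.4, -53.8, 60.5]
orientation: [[0.036, 0.999, 0.001], [0.999, -0.036, -0.0], [-0.0, 0.001, -1.0]]
ft_force: [0.8, 0.2, -0.6]
grip_width: 54.1
gripper_force: 8.0
```

```bash
python3 - <<'E'
from h import *
a=manip.camera('side');b=manip.camera('scene')
o=np.hstack([cv2.resize(b[235:315,280:380],None,fx=4,fy=4,interpolation=2),cv2.resize(a[220:300,280:380],None,fx=4,fy=4,interpolation=2)])
cv2.imwrite('pics/place.png',o[:,:,::-1])
E
```

```text
(no output)
```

View pics/place.png

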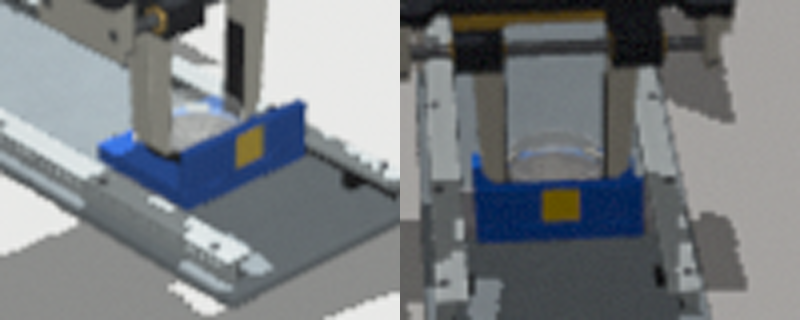

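The dish hangs over the seat, centred on the pad: the pad is at crop (560,205) in the side view and the dish at (557,155). I'll lower it, and from now on check by numbers only.

>>> carry_out(targets="0 0 2 0 45;0 0 1.5 0 45;0 0 0 0 45")

```text
time_s: 13.45
tool_pos: [491.2, -53.7, 56.9]
orientation: [[0.036, 0.999, 0.001], [0.999, -0.036, -0.0], [-0.0, 0.001, -1.0]]
ft_force: [-1.3, 0.3, 5.4]
grip_width: 54.4
gripper_force: 8.0
```

>>> carry_out(targets="0 0 0 0 58;0 0 0 0 66;0 0 0 0 72;0 0 -15 0 72;0 0 -40 0 72;-30 0 -40 0 72;-40 1 -40 0 60;-30 1 -10 0 40;0 0 0 0 0;0 0 0 0 0")

```text
time_s: 14.7
tool_pos: [489.2, -153.3, 201.4]
orientation: [[0.037, 0.999, -0.0], [0.999, -0.037, 0.0], [0.0, -0.0, -1.0]]
ft_force: [0.1, 1.0, -0.6]
grip_width: 36.5
gripper_force: 0.0
```

```bash
python3 - <<'E'
from h import *
print(manip.get_state()['tool_pos'])
a=manip.camera('wrist');cv2.imwrite('pics/chk.png',a[:,:,::-1])
R=wproj([[492.3,-52.2,30]])[0];print(R)
u,v=R.astype(int);c=a[v-55:v+75,u-60:u+60].astype(int)
# coarse map of brightness
g=cv2.resize(c.astype(np.uint8),(40,43),interpolation=cv2.INTER_AREA).astype(int)
for r in g:
    print(''.join('B' if p[2]-p[0]>50 else ' .:-=+*#%@'[min(9,int(p.mean()/26))] for p in r))
E
```

```text
[ 489.22546363 -153.26465416  201.43481193]
[312.51617407 113.97840987]
:=======================================
:=======================================
:=======================================
:=======================================
:=======================================
:-=BBBBBBBBBBBBBBBBBBBBBBBBBBBBBBBBBBB==
:-BBBBBBBBBBBBBBBBBBBBBBBBBBBBBBBBBBBB==
--BBBBBBBBBB#BBB-:::::::-BB+#BBBBBBBBB==
-=BBBBBBBBB#+B-::-------::BB**BBBBBBBB==
-==BBBBBBB#+B::----------:::B**BBBBBBB==
-==BBBBBB*+B::-------------::-*+BBBBBB=-
-==BBBBBBBB::---------------::BBBBBBBB=-
-==BBBBBBBB:------=++-------::BBBBBBBB=-
=++BBBBBBB::------=##+-------::BBBBBBB+=
=**BBBBBBB:-----+**###=------::BBBBBBB*=
+**BBBBBB::----+#######+=-----:BBBBBBB*+
=+*BBBBBB::----=########*=----:BBBBBBB*+
++*BBBBBB:-----=+#####+*#*=---::BBBBBB*+
++*BBBBBB:-----+***#######+----:BBBBBB*+
++*BBBBBB:-----*##########*----:BBBBBB*+
+=*BBBBBB::----+*##**####*=---:BBBBBBB*+
+=*BBBBBB::-----=+####*##+----:BBBBBBB*+
*=*BBBBBBB:-----+####*+=+=----.BBBBBBB*+
*=*BBBBBBB:-----*#####*------:.BBBBBB+*+
*=*BBBBBBBB:----=*##**+------.BBBBBBB=*+
*+*BBBBBBBB.:-----=+==------::BBBBBBB+*+
*+*BBBBBBB*B.--------------:.B*BBBBBB+*+
*+*BBBBBBB**B.:-----------:.B#+BBBBBB+*+
*==BBBBBBBB**B.::-------:..B#+BBBBBBB===
*--BBBBBBBBB*+BB...:::...BB*+BBBBBBBB=-=
*-==BBBBBBBBBBBBBBBB.BBBBBBBBBBBBBBBB=-=
*===BBBBBBBBBBBBBBBBBBBBBBBBBBBBBBBBB=-=
*=--BBBBBBBBBBBBBBBBBBBBBBBBBBBBBBBBBB-=
*=BBBBBBBBBBBBBBBBBBBBBBBBBBBBBBBBBBBB:+
*=BBBBBBBBBBBBBBBBBBBBBBBBBBBBBBBBBBBB:+
*=-BBBBBBBBBBBBBBBBBBBBBBBBBBBBBBBBBBB-+
*+-==-::::::::::::------::::::::::::-=-+
*+:===::::-------:::::::::::---------=-+
*+:===================================-+
*+:===================================-+
**:====================================+
**:====================================*
**:====================================*
```

The dish is inside all four lugs and concentric with the seat. I'll turn the closed gripper 90° so its body clears the open lid, and come down behind the pad.

>>> carry_out(targets="0 0 0 -10.5 0;0 0 0 -10.5 0;0 0 0 -10.5 0;0 0 0 -10.5 0;0 0 0 -10.5 0;0 0 0 -10.5 0;0 0 0 -10.5 0;0 0 0 -10.5 0;0 0 0 -6 0;0 0 0 0 0;0 20 40 0 0;0 0 40 0 0;0 0 35 0 0;0 0 23 0 0;0 0 0 0 0")

```text
time_s: 16.62
tool_pos: [489.2, -132.9, 61.8]
orientation: [[-0.999, 0.038, -0.003], [0.038, 0.999, 0.001], [0.003, 0.001, -1.0]]
ft_force: [1.2, -0.4, 0.1]
grip_width: 0.6
gripper_force: 0.0
```

```bash
python3 - <<'E'
from h import *
go([489,-128,63],87.9);s=manip.get_state();print(s['tool_pos'],s['q'].round(2),s['grip_width'])
a=manip.camera('side');b=((a[:,:,0].astype(int)-a[:,:,2])>60)&(a[:,:,1]>80)
ys,xs=np.nonzero(b[230:300,290:360]);print('yellow',xs.mean()+290,ys.mean()+230,len(xs))
# lid state: red pixels / white lid region
r=((a[:,:,0].astype(int)-a[:,:,1])>80);ys,xs=np.nonzero(r[100:240,260:360]);print('red px',len(xs),xs.mean()if len(xs) else 0,ys.mean() if len(ys) else 0)
E
```

```text
t 16.625 shift [ 0.4  4.9 -1.2] turn -0.07754213970628143 yawnow 87.82245786029371
[ 489.21583396 -132.9441686    61.75698915] [-0.32 -0.14  2.    0.    1.29 -1.85] 0.6492382512490342
yellow nan nan 0
red px 0 0 0<stdin>:4: RuntimeWarning: Mean of empty slice.
  ret = ret.dtype.type(ret / rcount)
```

```bash
python3 - <<'E'
from h import *
p=np.load('p.npy');from fit import W
a=manip.camera('scene');s=cv2.imread('pics/s0.png')[:,:,::-1]
def lid(phi,r,y,h=0): return [73-r*np.cos(phi)+h*np.sin(phi),y,82+r*np.sin(phi)+h*np.cos(phi)]
P=[lid(1.75,169,48),lid(1.75,169,167),lid(1.75,0,48),lid(1.75,0,167)]
q=proj('scene',W(p,P));print(q.round(0).tolist())
x0,y0=(q.min(0)-12).astype(int);x1,y1=(q.max(0)+12).astype(int)
d=(np.abs(a.astype(int)-s).max(2)>40).astype(np.uint8)
for r in range(y0,y1,4): print(r,''.join('.#'[d[r,c]] if not d[r,c] else ('W' if a[r,c].min()>130 else '#') for c in range(x0,x1,2)))
print(x0)
E
```

```text
[[318.0, 152.0], [287.0, 142.0], [308.0, 219.0], [279.0, 205.0]]
129 ################################
133 ################################
137 ################################
141 ################################
145 ################################
149 ################################
153 ################################
157 .##########..###################
161 ............####################
165 ..........#####..###############
169 ........W.######################
173 ........W############WWWW......#
177 ........W###########.WWWW.......
181 .........############WWWW.......
185 .......W.###########..W.........
189 .......W#.##########..W.........
193 .......WWWWW#######...W.........
197 .......WWWWWWWWW##WWWWW#........
201 ......#WWW...WWWWWWW.WW.........
205 .....WWW.W.WWWWWWWWWWWW.........
209 .......###WWWWWWWWWWWWW.........
213 ..W#W#W####WWWWWWWWWWW........W#
217 WW##.WWW#######WW###WW...#######
221 WWWWWWW#.#########.......#######
225 WW.WW#W#WW#W.............#######
229 W###WW.WWW................######
266
```

The lid matches the fully-open outline. Now I'll meet the pad slowly and push.

>>> carry_out(targets="0 8 0 0 0;0 5 0 0 0;0 3 0 0 0;0 3 0 0 0;0 3 0 0 0;0 4 0 0 0;0 5 0 0 0;0 6 0 0 0;0 7 0 0 0")

```text
time_s: 17.85
tool_pos: [491.7, -89.3, 63.3]
orientation: [[-0.999, 0.036, 0.0], [0.036, 0.999, -0.0], [-0.0, -0.0, -1.0]]
ft_force: [-0.5, -0.9, 0.4]
grip_width: 0.4
gripper_force: 0.6
```

```bash
python3 - <<'E'
from h import *
def bl(a):
    b=((a[:,:,2].astype(int)-a[:,:,0])>70); b[:,:280]=0;b[:235]=0;b[320:]=0;b[:,400:]=0
    ys,xs=np.nonzero(b);return len(xs),xs.min(),xs.max(),ys.min(),ys.max()
print(bl(cv2.imread('pics/s0.png')[:,:,::-1]),bl(manip.camera('scene')))
print(proj('scene',[[491,-95,43],[492,-75,43]]))
E
```

```text
(611, np.int64(305), np.int64(355), np.int64(259), np.int64(286)) (397, np.int64(299), np.int64(337), np.int64(256), np.int64(282))
[[341.39443213 271.18949882]
 [335.2724608  267.85365875]]
```

>>> carry_out(targets="0 8 0 0 0;0 9 0 0 0;0 9 0 0 0;0 9 0 0 0;0 9 0 0 0;0 9 0 0 0;0 9 0 0 0;0 9 0 0 0;0 9 0 0 0;0 9 0 0 0;0 9 0 0 0")

```text
time_s: 19.27
tool_pos: [495.3, 8.8, 63.3]
orientation: [[-0.999, 0.036, -0.0], [0.036, 0.999, -0.0], [0.0, -0.0, -1.0]]
ft_force: [-0.4, -1.5, 0.7]
grip_width: 1.0
gripper_force: 0.6
```

>>> carry_out(targets="0 9 0 0 0;0 9 0 0 0;0 9 0 0 0;0 9 0 0 0;0 8 0 0 0;0 8 0 0 0;0 7 0 0 0;0 6 0 0 0;0 5 0 0 0;0 4 0 0 0;0 3 0 0 0;0 3 0 0 0")

```text
time_s: 20.78
tool_pos: [498.2, 88.3, 63.4]
orientation: [[-0.999, 0.036, 0.0], [0.036, 0.999, -0.0], [-0.0, -0.0, -1.0]]
ft_force: [0.3, -0.9, -0.4]
grip_width: 0.6
gripper_force: 0.6
```

>>> carry_out(targets="0 3 0 0 0;0 3 0 0 0;0 3 0 0 0;0 3 0 0 0;0 2 0 0 0;0 2 0 0 0;0 2 0 0 0;0 1.5 0 0 0;0 1.5 0 0 0")

```text
time_s: 21.9
tool_pos: [498.9, 109.2, 63.3]
orientation: [[-0.999, 0.036, -0.0], [0.036, 0.999, -0.0], [0.0, -0.0, -1.0]]
ft_force: [-0.7, -1.8, 0.3]
grip_width: 0.2
gripper_force: 0.6
```

>>> carry_out(targets="0 1 0 0 0;0 1 0 0 0;0 1 0 0 0;0 1 0 0 0;0 1 0 0 0")

```text
time_s: 22.52
tool_pos: [499.1, 114.2, 63.3]
orientation: [[-0.999, 0.036, 0.0], [0.036, 0.999, -0.0], [-0.0, -0.0, -1.0]]
ft_force: [-0.8, -1.1, 0.8]
grip_width: 0.6
gripper_force: 0.6
```

>>> carry_out(targets="0 1 0 0 0;0 1 0 0 0;0 1 0 0 0;0 1 0 0 0")

```text
time_s: 23.02
tool_pos: [499.3, 116.8, 63.5]
orientation: [[-0.999, 0.036, -0.0], [0.036, 0.999, -0.003], [-0.0, -0.003, -1.0]]
ft_force: [-1.8, -21.7, 5.8]
grip_width: 0.5
gripper_force: 11.0
```

>>> carry_out(targets="0 1 0 0 0;0 0 0 0 0;0 0 0 0 0")

```text
time_s: 23.4
tool_pos: [499.4, 116.9, 63.6]
orientation: [[-0.999, 0.037, -0.0], [0.037, 0.999, -0.005], [0.0, -0.005, -1.0]]
ft_force: [-3.1, -25.5, 8.2]
grip_width: -0.1
gripper_force: 12.9
```

Home against the buffers, with a steady 25 N and no further travel. I'll back off gently, rise, and go over the lid.

>>> carry_out(targets="0 -3 0 0 0;0 -6 0 0 0;0 -20 0 0 0;0 -30 0 0 0;0 -30 0 0 0;0 -30 0 0 0;0 0 -50 0 0;0 0 -55 0 0;0 0 -55 0 0;0 0 -55 0 0;0 0 -30 0 0;-40 50 0 0 0;-30 50 0 0 0;-30 40 0 0 0;0 10 0 0 0;0 0 0 0 0")

```text
time_s: 25.4
tool_pos: [599.1, 145.6, 308.0]
orientation: [[-0.999, 0.035, -0.001], [0.035, 0.999, -0.0], [0.001, -0.0, -1.0]]
ft_force: [0.5, -0.4, 0.8]
grip_width: 0.2
gripper_force: 0.0
```

```bash
python3 - <<'E'
from h import *
print(manip.get_state()['tool_pos'])
a=manip.camera('wrist');cv2.imwrite('pics/chk2.png',a[:,:,::-1])
S=np.array([500.9,133.5+43,44]);print(wproj([S,S-[0,43,0]]),wproj([[571+34,158,248]]))
u,v=wproj([S])[0].astype(int);c=a[max(v-60,0):v+60,max(u-75,0):u+75]
for r in cv2.resize(c,(50,40),interpolation=3).astype(int):
    print(''.join('B' if p[2]-p[0]>50 else 'Y' if p[0]-p[2]>50 else ' .:-=+*#%@'[min(9,int(p.mean()/26))] for p in r))
go([623.5,158,303],87.9)
E
```

```text
[599.10326968 145.58480445 308.03175229]
[[338.71618269 121.1038256 ]
 [301.51560851 122.55888326]] [[335.10801805 272.96492164]]
********=--*###########+===#####==::::#***********
********---*###########+===#####==:::-#***********
*#######***############****####*=-:::-#***********
*******************#************--:::-#***********
-----------------=+++++++*++=---:::::-#***********
====+++++++=BB=+=********#**++=-:::::-#***********
+++++++++++=BBBBBBBBBBBBBBBBBBBBB::::-#***********
++++++++++==BBBBBBBBBBBBBBBBBBBBBB.::=#***********
++++++++++::BBBBBBBBBBBBBBBBBBBBBB ::=#***********
++++++++++::BBBBBBBBBBBBBBBBBBBBBB ::=#***********
++++++++++-:BBBBBBBBBBBBBBBBBBBBBB ::=#***********
++++++++++-:BBBBBBBBBBBB-BBBBBBBBB ::=#***********
+++++++++=-:BBBBBB#B::----::BB#BBB ::+#***********
+++++++++=::BBBBB#B:--====--::=#BB ::+************
+++++++++=::BBBB*B:-========--:=+B ::+************
+++++++++=::BBBBB:-==========-:BB::::+************
+++++++++=::BBBBB:-====*+=+===-:B::::*************
++++++++++:-BBBB:-==**+#**#===-:B::::*#***********
+++++++++=:-BBBB:-==##*####+=---:::::*#***********
+
[... 452 characters left out ...]
*****
-+++++=+++-:BBBBBB*BB..::::BB+BBB .:-#************
-=++++++++=:BBBBBBBBBBBBBBBBBBBBB .:=#************
:=++++++++-:BBBBBBBBBBBBBBBBBBBBB .:=#************
:-+++++++=::BBBBBBBBBBBBBBBBBBBBB .:=#************
:-++++++++-:BBBBBBBBBBBBBBBBBBBBB:::=#************
:-++++++++--BBBBBBBBBBBBBBBBBBBB::::=#************
::===============+++********==-:::::=#************
--=***************##**########*--:::+*************
--=*********##################*--:::+*************
---+**********#*##############*--:::+*************
---+***************************--:::+#************
----=--=========----===========--:::*#************
t 25.45 shift [-24.   13.9   5.4] turn 0.0338620229482558 yawnow 87.93386202294828
```

The dish lies in its seat inside the chamber, and the carriage is home. Now over the lid's edge.

>>> carry_out(targets="-24 14 5 0 0;0 0 0 0 0;0 0 25 0 0;0 0 21 0 0;0 0 0 0 0;4 0 0 0 0;4 0 0 0 0;4 0 0 0 0;4 0 0 0 0;0 0 0 0 0")

```text
time_s: 26.7
tool_pos: [607.7, 159.1, 257.7]
orientation: [[-0.999, 0.036, 0.001], [0.036, 0.999, 0.0], [-0.001, 0.0, -1.0]]
ft_force: [2.0, -0.4, 1.0]
grip_width: 0.6
gripper_force: 0.9
```

>>> carry_out(targets="8.5 0 -0.4 0 0;8.5 0 -0.4 0 0;8 0 -0.5 0 0;9 0 -0.5 0 0;9 0 -0.5 0 0;8.5 0 -0.4 0 0;8 0 0.3 0 0;8 0 0.6 0 0;8 0 0.9 0 0;8 0 1.1 0 0;0 0 0 0 0")

```text
time_s: 28.08
tool_pos: [524.0, 162.1, 257.3]
orientation: [[-0.999, 0.036, 0.0], [0.036, 0.999, 0.0], [-0.0, 0.0, -1.0]]
ft_force: [0.1, 0.4, 0.8]
grip_width: 0.8
gripper_force: 0.4
```

```bash
cat > lidchk.py <<'E'
from h import *
from fit import W
import sys
p=np.load('p.npy');p[0]-=2.0;p[1]+=1
def lid(phi,r,y,h=0): return [73-r*np.cos(phi)+h*np.sin(phi),y,82+r*np.sin(phi)+h*np.cos(phi)]
for phi in map(float,sys.argv[1:]): print(phi,proj('scene',W(p,[lid(phi,169,48),lid(phi,169,167),lid(phi,0,48),lid(phi,85,48)])).round(0).tolist())
a=manip.camera('scene').astype(int)
for r in range(130,262,4):
    print(r,''.join('B' if q[2]-q[0]>50 else 'R' if q[0]-q[2]>60 and q[0]-q[1]>60 else ' .:-=+*#%@'[min(9,int(q.mean()/26))] for q in a[r,222:330:2]))
E
python3 lidchk.py 1.75 1.2 1.0
```

```text
1.75 [[317.0, 153.0], [286.0, 142.0], [308.0, 219.0], [312.0, 186.0]]
1.2 [[287.0, 164.0], [257.0, 152.0], [308.0, 219.0], [298.0, 193.0]]
1.0 [[277.0, 173.0], [247.0, 161.0], [308.0, 219.0], [293.0, 197.0]]
130 ======================================================
134 =======================-=========-=-==================
138 =========================-============================
142 ======================================================
146 -=====================================================
150 ======================================================
154 =================-**+-================================
158 ======================+***+=--========================
162 =====-=====================++*++==========-+****+=====
166 ==BBBBBBBB-======================+====+***************
170 ==-BBBBBBB-=========-.....:-======+=-=++**************
174 ===BBBBBB-+-=======+--. .......-==+=---------=++*****=
178 =++++**++++=-=========.   --:...-==+=-----------------
182 -==========-:=========-   :..   .===++++======--------
186 -+*********+-=========-:   ..   ..===++++=+==++==-----
190 :=+
[... 354 characters left out ...]
+**##**++++++%%%@%#+++++++=+++=+++=====+%%%%%%%%%%%
218 %%%%%#*++++++%##++++++++++++++++++++==+=--=+%%%%%%%%%%
222 %%%%%%%@%#++++++++++++++++++++=+=+++======+*%%%%%%%%%%
226 %%%%%#+#@%++++++++++++++++++++++=+=========*%%%%%%%%%%
230 %%%%%%+++++%%*++++++++=##*BB*==BBBB-+======*%%%%%%%%%%
234 %%%%%%+++++=++*%%*++*@@@*BBB=--BBBB-=====+=*%%%%%%%%%%
238 %%%%%%+++-+++++++++*BBBBBBB----BBBBB++++===*%%%%%%%%%%
242 %%%%%%*++.. :=+++==+BBBBBBB--BBBB-----:-=+++#%%%%%%%%%
246 %%%%%%*++=...:..=+++BBBBBBBB-----------=-::-=+=+#%%%%%
250 %%%%%%%-++===:. =+++-BB-------=-------=-====-::-===+#%
254 %%%%%%%%%#--==+==+++*%#=++*+=--------=-=====-===-:-===
258 %%%%%%%%%%%%%+-==+++==+++==---=--------==----=======-:
```

The lid edge runs (257,154)–(287,164), which is exactly the outline for 1.2 rad, so the lid is following. I'll continue down.

>>> carry_out(targets="10.1 0 3 0 0;10.1 0 3.7 0 0;10.1 0 4.5 0 0;8.9 0 5.9 0 0;8.7 0 6.5 0 0;8.5 0 7.2 0 0;7.5 0 7.7 0 0;7.2 0 8.1 0 0;6.8 0 8.5 0 0;4.6 0 6.7 0 0;4.3 0 7 0 0;3.9 0 7.2 0 0;3.5 0 7.4 0 0;3.2 0 7.5 0 0;2.8 0 7.6 0 0;0 0 0 0 0")

```text
time_s: 30.12
tool_pos: [423.9, 165.6, 158.0]
orientation: [[-0.999, 0.036, -0.001], [0.036, 0.999, -0.0], [0.001, -0.0, -1.0]]
ft_force: [-0.4, -0.6, -0.3]
grip_width: 0.4
gripper_force: 0.0
```

```bash
python3 lidchk.py 0.45 0.3 0.15
```

```text
0.45 [[257.0, 208.0], [228.0, 193.0], [308.0, 219.0], [283.0, 214.0]]
0.3 [[254.0, 218.0], [225.0, 203.0], [308.0, 219.0], [282.0, 219.0]]
0.15 [[252.0, 229.0], [224.0, 213.0], [308.0, 219.0], [281.0, 224.0]]
130 ================--====================================
134 = ..--=====--:.   ====================================
138 =-.    ..       :+++-=================================
142 ======+++++++=========================================
146 ----====+=============================================
150 :::====+==========-===================================
154 :..===============-===================================
158 -....-===++===========================================
162 ===-:....:-=-:............:-==============-+****+=====
166 :....::--:..................-=========+***************
170 :..........::..:.......:-====RRR====-=++**************
174 ==:.....-::...=---========-=RRRR-===---------=++*****=
178 =+++*+=.::-:::==============RR---===------------------
182 -=====+=========:=============+*%%%#-+++======--------
186 -+*****=======+=======----------%%%%-++++=+==++==-----
190 :=
[... 355 characters left out ...]
+**#++++-.-++=-.RRRRRRR.:+#%@@@@@@@@@#%%%%%%%%%%%%%
218 %%%%%#*+++==+*+-.-+++**++++*%%@@@@@@@%%%%%%%%%%%%%%%%%
222 %%%%%%%%*+==++==+++++++++=======++++==++==+*%%%%%%%%%%
226 %%%%%#++*+==++++==-====++++++++++++===++===*%%%%%%%%%%
230 %%%%%%++++++*++++=++++=**+BB===BBBB-++=++==*%%%%%%%%%%
234 %%%%%%+++++++++*+=++****+=BB---BBBB-==+==+=*%%%%%%%%%%
238 %%%%%%+++-=++++++=+*=BBBBBB----BBBBB++++===*%%%%%%%%%%
242 %%%%%%*++. .:=++===+-BBBBBB--BBBB--=--:-++++%%%%%%%%%%
246 %%%%%%*++=.  :..=+=+-BBBBBBB--=-====--==-::+#%%%%%%%%%
250 %%%%%%%-==++=:..===+-BB--=-==---=--=----==++-::+#%%%%%
254 %%%%%#*++=--=++====+=+======-------=-=+########+-:-+%%
258 %%%%%%%*+++++=-===+===+++==--==---++**##*#*########=--
```

>>> carry_out(targets="0 0 -6 0 0;12 2 0 0 0;0 0 10 0 0;0 0 10 0 0;0 0 8 0 0;0 0 5 0 0;0 0 4 0 0;0 0 3 0 0;0 0 0 0 0")

```text
time_s: 31.3
tool_pos: [412.4, 168.1, 124.5]
orientation: [[-0.999, 0.036, 0.0], [0.036, 0.999, -0.0], [-0.0, -0.0, -1.0]]
ft_force: [-0.2, 0.7, -0.1]
grip_width: 0.4
gripper_force: 0.0
```

>>> carry_out(targets="0 0 2 0 0;0 0 2 0 0;0 0 2 0 0;0 0 2 0 0;0 0 1.5 0 0")

```text
time_s: 31.92
tool_pos: [412.3, 168.1, 114.9]
orientation: [[-0.999, 0.036, -0.0], [0.036, 0.999, -0.0], [0.0, -0.0, -1.0]]
ft_force: [-0.3, -0.1, 0.8]
grip_width: 0.2
gripper_force: 0.4
```

>>> carry_out(targets="0 0 1 0 0;0 0 1 0 0;0 0 1 0 0;0 0 0.7 0 0")

```text
time_s: 32.42
tool_pos: [412.4, 168.1, 111.4]
orientation: [[-0.999, 0.036, 0.0], [0.036, 0.999, -0.0], [-0.0, -0.0, -1.0]]
ft_force: [0.2, -0.3, 0.2]
grip_width: 0.4
gripper_force: 0.0
```

>>> carry_out(targets="0 0 0.7 0 0;0 0 0.5 0 0;0 0 0.3 0 0")

```text
time_s: 32.8
tool_pos: [412.4, 168.2, 110.4]
orientation: [[-0.999, 0.036, 0.0], [0.036, 0.999, 0.0], [-0.0, 0.0, -1.0]]
ft_force: [-4.4, -2.1, 7.7]
grip_width: 0.6
gripper_force: 4.0
```

>>> carry_out(targets="0 0 0.2 0 0;0 0 0 0 0;0 0 0 0 0")

```text
time_s: 33.17
tool_pos: [412.4, 168.2, 110.3]
orientation: [[-0.999, 0.036, 0.0], [0.036, 0.999, 0.0], [-0.0, 0.0, -1.0]]
ft_force: [-5.0, -2.0, 8.3]
grip_width: 0.1
gripper_force: 4.3
```

Now I'll lift off and compare the lid's outline with the initial picture.

>>> carry_out(targets="0 0 -2 0 0;0 0 -10 0 0;0 0 -40 0 0;20 0 -50 0 0;20 -50 -40 0 0;0 -60 0 0 0;0 -60 0 0 0;0 -60 0 0 0;0 -60 0 0 0;0 0 0 0 0;0 0 0 0 0")

```text
time_s: 34.55
tool_pos: [363.3, -116.7, 249.3]
orientation: [[-0.999, 0.037, 0.0], [0.037, 0.999, 0.0], [-0.0, 0.0, -1.0]]
ft_force: [-0.1, 0.7, 0.3]
grip_width: 0.3
gripper_force: 0.0
```

```bash
python3 - <<'E'
from h import *
for n,f in(('scene','s0'),('side','d0')):
    a=manip.camera(n);s=cv2.imread(f'pics/{f}.png')[:,:,::-1]
    cv2.imwrite(f'pics/{f}_end.png',a[:,:,::-1])
    b=(slice(160,262),slice(215,315)) if n=='scene' else (slice(130,230),slice(265,400))
    d=np.abs(a.astype(int)-s).max(2)>45
    for r in range(b[0].start,b[0].stop,3): print(r,''.join('.#'[d[r:r+3,c:c+2].mean()>.4] for c in range(b[1].start,b[1].stop,2)))
    red=lambda i:[np.round(x.mean(),2) for x in np.nonzero(((i[:,:,0].astype(int)-i[:,:,1])>90)[b])]
    print('red',red(a),red(s))
print(manip.get_state()['time_s'],manip.get_state()['tool_pos'])
E
```

```text
Traceback (most recent call last):
TypeError: string indices must be integers, not 'numpy.bool'
```

```bash
python3 - <<'E'
from h import *
for n,f in(('scene','s0'),('side','d0')):
    a=manip.camera(n);s=cv2.imread(f'pics/{f}.png')[:,:,::-1]
    b=(slice(160,262),slice(215,315)) if n=='scene' else (slice(130,230),slice(265,400))
    d=np.abs(a.astype(int)-s).max(2)>45
    for r in range(b[0].start,b[0].stop,3): print(r,''.join('.#'[int(d[r:r+3,c:c+2].mean()>.4)] for c in range(b[1].start,b[1].stop,2)))
    red=lambda i:[np.round(x.mean(),2) for x in np.nonzero(((i[:,:,0].astype(int)-i[:,:,1])>90)[b])]
    print('red',red(a),red(s))
E
```

```text
160 ............................#.#..#####.....#######
163 ...............................###################
166 .............#...................#################
169 .....#.......#...................#################
172 ....................................#######.######
175 ........................................####..###.
178 ............................................######
181 .................................................#
184 ..................................................
187 ..................................................
190 ..................................................
193 .........................................##.......
196 .........................................#########
199 .........................................#########
202 .........................................#########
205 .........................................#########
208 .........................................#########
211 ..........................................#######.
214 ...........................................####...
217 ..................................................

[... 2715 characters left out ...]
..................................
208 ....................................................................
211 ....................................................................
214 ...............#####.#.....######...................................
217 ...............#######.###.######...................................
220 ...............#######.###.######...................................
223 ................#######...#######...................................
226 ................####.#.#............................................
229 ....................................................................
red [np.float64(36.41), np.float64(95.31)] [np.float64(36.24), np.float64(95.79)]
```

The lid's outline matches the initial latched picture in both views, where an unlatched lid would stand visibly ajar. The jar and bottle have not moved.

```bash
python3 -c "
from rig import manip
print(manip.job_done())"
```

```text
the job is handed in; nothing more can be done
None
```

I handed the job in at about 35 s: lid opened, dish flat in its seat, carriage pushed home, and lid closed with every sign of being latched. The jar and bottle are untouched, and I last saw the dish flat in its seat just before closing the lid.

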